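# Clamp a donated night-light in the test socket and run the test

### The job

A donated night-light stands in one of two socket blocks: swing that block's orange clamp lever down until it is fully shut. Then press the yellow button fully and let it come up, and after it the green one, one at a time; press no button before the clamp is shut and never the red one. Leave the night-light seated, the empty block's lever as it is and the goods standing around undisturbed.

Things in the scene. Friction and masses are not known exactly. Their poses are not given: they have to be found in the camera images.
- loaded_block: grey socket block fixed to the table, 110 (x) by 100 (y) by 36 mm high, origin at the centre of its underside. Square lamp pocket, 43 mm wide, 12 mm deep, centred at (-8, -18) mm. The lever hangs between steel ears (y = 25 to 51 mm, 58 mm high) near the +x end. This one holds the night-light; it may be the left or the right one.
- loaded_lever (a joint): Loaded block's lever angle: 0 = fully shut (level, pointing to the block's -x; hard stop), 1.57 = upright, to 1.95 = leaning to +x. Steel arm 10 wide, 10 mm thick; orange end paddle 22 wide, 10 mm thick, 75 to 105 mm from the hinge. Stiff hinge (about 2 N at the paddle): stays where left, no spring. A 34 mm jaw on its shaft comes down over the lamp's foot without touching.
- loaded_lever_hinge (a point): hinge of the loaded block's lever: at x = 42, y = 38 mm in the block's frame, 46 mm above the table; the axis runs along the block's y, so the lever swings in the block's plane y = 38 mm. At lever angle q a point d from the hinge lies d cos q towards the block's -x and d sin q above the hinge.
- loaded_lever_tip (a point): end of the orange paddle of the loaded block's lever, 105 mm from the hinge
- loaded_block_socket (a point): centre of the floor of the loaded block's lamp pocket, 24 mm above the table
- lamp: loose night-light, 60 g: white square foot 40 x 40 x 14 mm, white neck 26 mm across, amber globe 34 mm across, 60 mm high in all (top 84 mm above the table when seated); origin at the centre of its underside, on the pocket floor
- empty_block: grey socket block fixed to the table, 110 (x) by 100 (y) by 36 mm high, origin at the centre of its underside. Square lamp pocket, 43 mm wide, 12 mm deep, centred at (-8, -18) mm. The lever hangs between steel ears (y = 25 to 51 mm, 58 mm high) near the +x end. This one is the same but has no night-light in it.
- empty_lever (a joint): Lever of the empty block, built the same and also standing open; same meaning of the angle. To be left alone.
- empty_lever_tip (a point): end of the orange paddle of the empty block's lever, 105 mm from the hinge
- panel: white test panel fixed to the table, 250 (x) by 90 (y) by 30 mm high, origin at the centre of its underside; three buttons stand on it in a row along its x, 60 mm apart, and a dark gauge at its +x end
- yellow_top (a point): centre of the top face of the yellow round button, 26 mm across, facing up, 48 mm above the table, 6 mm above its 42 mm wide black collar. It goes down with the button. Any of the three places on the panel.
- green_top (a point): centre of the top face of the green round button, 26 mm across, facing up, 48 mm above the table, 6 mm above its 42 mm wide black collar. It goes down with the button. Any of the three places on the panel.
- red_top (a point): centre of the top face of the red round button, 26 mm across, facing up, 48 mm above the table, 6 mm above its 42 mm wide black collar. It goes down with the button. Any of the three places on the panel.
- yellow (a joint): how far the yellow button is pressed: 0 = up, 0.006 m = fully down. It springs back up by itself; starts to move at 1.5 N, 5 N hold it fully down.
- green (a joint): how far the green button is pressed: 0 = up, 0.006 m = fully down. It springs back up by itself; starts to move at 1.5 N, 5 N hold it fully down.
- red (a joint): how far the red button is pressed: 0 = up, 0.006 m = fully down. It springs back up by itself; starts to move at 1.5 N, 5 N hold it fully down.
- shaker: bystander: glass salt shaker with steel cap, 36 mm across, 77 mm high; origin under its centre
- mill: bystander: dark wooden pepper mill, 56 mm across, 138 mm high; origin under its centre
- dish: bystander: white and blue butter dish, 100 x 60 mm, 64 mm high; origin under its centre
- candle_holder: bystander: brass candle holder, 104 mm across, 65 mm high; origin under its centre
- bowl: bystander: glass bowl, 120 mm across, 60 mm high; origin under its centre
- pot: bystander: terracotta pot, 100 mm across, 85 mm high; origin under its centre
- squeegee: bystander: blue-handled spatula lying flat along its x, about 240 mm long
Mind the look-alikes: they are no part of the job. Leave any blue look-alike of the lamp alone. What is shaped like the loaded_block but blue or purple is not meant.

How it is judged:
By the outcome, as a careful person would: the job done as asked, in the order asked, and still so for the second after the job is handed in, with the robot touching nothing.
It also fails if it takes over 51 s, if anything falls off the work surface, if the arm or the gripper's body presses on something with over 40 N, if the wrist force passes 120 N, or if a joint passes its speed limit or range.

### The arm

A 6-joint arm with a two-finger parallel gripper is mounted at the origin on the work surface. World frame = base frame: x ahead of the robot, y to its left, z up, the work surface at z = 0. Lengths are in mm, angles in rad, forces in N, time in s.
With the tool pointing down it reaches from about 300 to 950 mm from the base axis. Payload 3.1 kg.
Tool frame: the origin (TCP) lies midway between the tips of the shut fingers; the grasp point (between the pads) lies 19 mm behind it; z points along the fingers, y is the line along which they close (so a half turn about z gives the same grasp; the last joint's range is limited). The gripper opens to 85 mm and grips with 20 to 120 N. Pads are 22 mm wide; open, the fingers measure 114 mm over their backs; the gripper's body (76 mm by 85 mm) begins 54 mm behind the grasp point. The pads swing forward as they close: fully open they stand 13 mm farther back than shut.
Start: joints at [1.125, 0.308, 1.634, -0, 1.2, -0.07], TCP at [229.411, 581.38, 231.272] pointing down, gripper open.
Joint ranges: [-3.06, 3.06], [-0.79, 1.96], [0.05, 2.63], [-1.19, 4.34], [0.05, 2.64], [-2.94, 2.94]. Speed limits (rad/s): [2.79, 2.79, 3.14, 3.14, 3.14, 3.14].

### API

Orientations are given as a 3x3 rotation matrix whose columns are the frame's x, y, z axes.
In Python, from workcell import telemetry, camera, camera_params, hand_in gives the robot as it stands. The module is installed in compiled form; this text tells all that it offers.
- The arm moves only by the shell command python3 -m pendant 'ROWS'. ROWS is JSON, a list of rows, each an object with "xyz": the shift along the tool's x, y, z as a fraction of full scale, a list of three; "turn": the turn, a rotation vector about the tool's x, y, z as a fraction of full scale, a list of three; "jaw": the opening, from 0 (shut) to 1 (fully open). In form: [{"xyz": [dx, dy, dz], "turn": [ax, ay, az], "jaw": jaw}, ...]. A call has 1 to 10 rows; each row is the pose to reach, as a shift and turn from the pose commanded when the call began, along the tool's axes at that moment, turning the shorter way round; what a row does not reach only later rows make up. Full scale, the value 1, is 200 mm for a shift and 180 degrees for a turn. A row lasts 1/10 s, in which the tool goes at most 50 mm and 8.59 degrees, less where a joint would pass 70% of its speed; a pose out of reach is approached as far as the arm can. A call with a number of a shift or a turn outside -1 to 1 is refused whole. A call with a gripper value outside its range is refused whole. The fingers move at their own pace and stop on an object; the grip force is fixed at half the most. Time passes only in rows, so rows that repeat a pose let the fingers close. It gives the time, the measured TCP pose, the force, the opening and the grip force at its end, in the units of the state.
- telemetry.read_state(): the state, without advancing time (a new reading comes with each control period).
- camera(name): name is "scene" or "side" or "wrist"; returns the picture (400x640x3 uint8, red, green, blue); there is no depth.
- camera_params(name): a dict with "fx", "fy", "cx", "cy" (pixels), "distortion" ([k1, k2, p1, p2, k3] as OpenCV has them; the pictures are not rectified), "extrinsics" (4x4, takes a point from camera to world coordinates); the wrist camera has in their place "tool_from_camera" (4x4, takes a point from camera to tool coordinates, whose origin is the TCP and whose axes are the flange's). Camera axes: x right, y up, looking along -z (the intrinsics and any distortion apply to the point x, -y, -z); pixel columns grow to the right and rows downward; lengths in mm; the calibration is good to about 2 mm. A picture is of the moment at which its call begins: read the wrist's pose just before it. camera_params takes no time and is no camera call.
- hand_in(): hands the job in; it is judged then, once.
The state is a dict: "time": time; "qpos": joint angles; "joint_velocities": joint speeds; "joint_torque": joint torques, N m; "tcp_pos": TCP position; "tool_rot": TCP orientation; "force": force on the tool from outside, world axes, zero at the start; "wrist_torque": the same for the moment, N m; "width": finger opening in mm; "grip_force": force on a finger pad.
Only numpy, scipy, OpenCV 4.12 (cv2) and the standard library are available. Lean on these libraries where they do the work, as an engineer would, in place of code of your own. Each camera call takes 0.05 s, during which the arm holds its last target. There are 200 camera calls.

## Working session

There is one attempt and no reset: what is moved stays moved. The work goes in short steps, Python scripts to look and compute and a shell command to move; the robot and the scene stay as the last step left them, time stands still between calls to the robot, and variables do not carry over. Pictures are saved under pics/ and viewed, at most 10 in all, crops included, and the job is handed in when it is done.

```bash
mkdir -p pics; cat > h.py <<'E'
import numpy as np, cv2, json
from workcell import telemetry, camera, camera_params
def cam(name):
    p=camera_params(name); K=np.array([[p['fx'],0,p['cx']],[0,p['fy'],p['cy']],[0,0,1.]])
    if 'extrinsics' in p: T=np.array(p['extrinsics'])
    else:
        s=telemetry.read_state(); T=np.eye(4);T[:3,:3]=s['tool_rot'];T[:3,3]=s['tcp_pos'];T=T@np.array(p['tool_from_camera'])
    return K,np.array(p['distortion'],float),T
def ray(c,uv):
    K,D,T=c; q=cv2.undistortPoints(np.array([[uv]],float),K,D)[0,0]
    return T[:3,3],T[:3,:3]@np.array([q[0],-q[1],-1])
def onz(c,uv,z):
    o,d=ray(c,uv); return o+d*(z-o[2])/d[2]
def proj(c,P):
    K,D,T=c; X=(np.atleast_2d(P)-T[:3,3])@T[:3,:3]; X=X*[1,-1,-1]
    return cv2.projectPoints(X,np.zeros(3),np.zeros(3),K,D)[0][:,0]
def tri(rs):
    A=0;b=0
    for o,d in rs:
        d=d/np.linalg.norm(d);M=np.eye(3)-np.outer(d,d);A=A+M;b=b+M@o
    P=np.linalg.solve(A,b); return P,[float(np.linalg.norm(np.cross(P-o,d/np.linalg.norm(d)))) for o,d in rs]
def snap(name,f):
    c=cam(name); im=camera(name); cv2.imwrite('pics/'+f,im[:,:,::-1]); np.savez('pics/'+f[:-4]+'.npz',im=im,K=c[0],D=c[1],T=c[2]); return c,im
def load(f):
    z=np.load('pics/'+f+'.npz'); return (z['K'],z['D'],z['T']),z['im']
E
python3 - <<'E'
from h import *
for n in ['scene','side','wrist']: c,im=snap(n,n+'0.png'); print(n,c[2].round(2).tolist())
print(telemetry.read_state())
E
```

```text
scene [[-0.82, -0.38, 0.43, 1089.85], [0.58, -0.51, 0.64, 934.49], [-0.02, 0.77, 0.64, 972.97], [0.0, 0.0, 0.0, 1.0]]
side [[-1.0, 0.02, -0.02, 461.15], [-0.02, -0.74, 0.67, 879.03], [-0.0, 0.67, 0.74, 1005.85], [0.0, 0.0, 0.0, 1.0]]
wrist [[0.37, -0.9, -0.25, 164.27], [0.93, 0.35, 0.1, 606.72], [-0.0, -0.27, 0.96, 372.81], [0.0, 0.0, 0.0, 1.0]]
{'time': 0.15, 'qpos': array([ 1.12527223e+00,  3.08861665e-01,  1.63488074e+00,  1.37326899e-05,
        1.19970646e+00, -6.96997011e-02]), 'joint_velocities': array([ 0.00103008, -0.0021703 , -0.00480098,  0.00044036,  0.00165621,
        0.00069226]), 'joint_torque': array([ 6.85950945e-04, -4.15801156e+01, -2.77145755e+01, -8.50048855e-05,
        6.00477229e-03,  1.34530663e-05]), 'tcp_pos': array([229.14253818, 580.78650309, 230.28199328]), 'tool_rot': array([[-9.30203463e-01,  3.67043403e-01, -8.11448050e-04],
       [ 3.67044272e-01,  9.30201975e-01, -1.66950339e-03],
       [ 1.42030374e-04, -1.85081519e-03, -9.99998277e-01]]), 'force': array([-0.19254845, -0.50703383,  0.32784125]), 'wrist_torque': array([-0.00345873,  0.03544739,  0.00502376]), 'grip_force': 0.0, 'width': 85.61946067339075}
```

View pics/scene0.png

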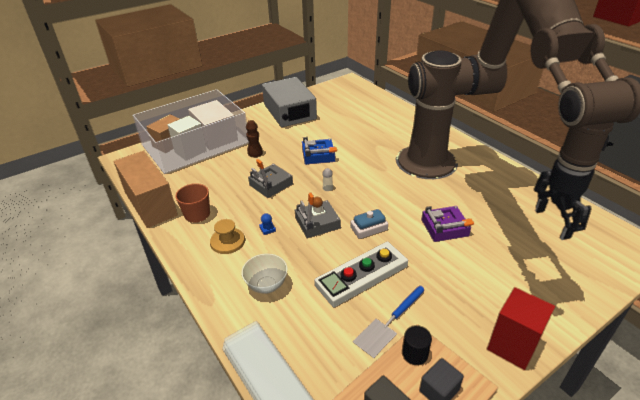

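View pics/side0.png

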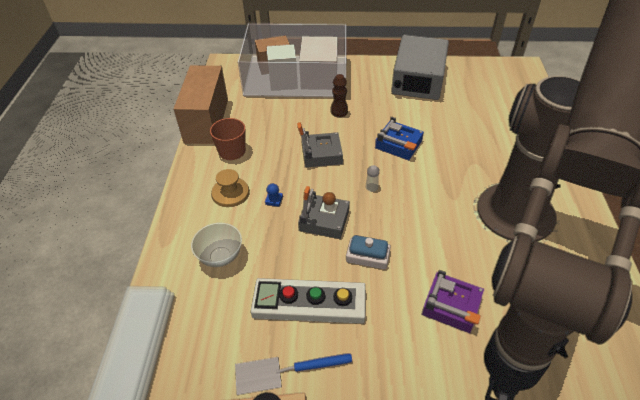

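```bash
python3 - <<'E'
from h import *
a=load('scene0')[1][180:250,280:350];b=load('side0')[1][175:245,290:360]
cv2.imwrite('pics/crop1.png',np.hstack([cv2.resize(x,(400,400),interpolation=cv2.INTER_CUBIC) for x in(a,b)])[:,:,::-1])
# buttons
R={'yellow':((20,35)),'green':((50,85)),'red':((0,8))}
obs={}
for n in ['scene0','side0']:
    c,im=load(n); h=cv2.cvtColor(im,cv2.COLOR_RGB2HSV)
    x0,x1,y0,y1=(335,400,240,285) if n=='scene0' else (277,360,280,310)
    for k,(l,u) in R.items():
        m=((h[...,0]>=l)&(h[...,0]<=u)&(h[...,1]>130)&(h[...,2]>70)).astype(np.uint8)
        mm=np.zeros_like(m);mm[y0:y1,x0:x1]=m[y0:y1,x0:x1]
        nn,_,st,ce=cv2.connectedComponentsWithStats(mm); i=1+st[1:,4].argmax()
        obs.setdefault(k,[]).append((c,ce[i])); print(n,k,ce[i].round(1),st[i].tolist(),onz(c,ce[i],48).round(1))
for k,v in obs.items(): print(k,tri([ray(*x) for x in v]))
E
```

```text
scene0 yellow [384.  252.8] [379, 249, 11, 9, 76] [453.5 290.6  48. ]
scene0 green [366.5 261.7] [362, 258, 10, 8, 61] [512.3 287.9  48. ]
scene0 red [348.1 271.6] [343, 267, 11, 10, 82] [572.8 286.7  48. ]
side0 yellow [342.5 294.1] [337, 289, 12, 12, 119] [452.  290.1  48. ]
side0 green [315.2 292.3] [310, 288, 11, 10, 91] [511.9 287.1  48. ]
side0 red [287.9 291.4] [282, 286, 13, 12, 113] [572.1 286.1  48. ]
yellow (array([451.9507906 , 288.89526318,  45.75972289]), [0.15027918103022211, 0.1502791810303309])
green (array([511.90312033, 287.17159215,  47.52770377]), [0.3107847409041326, 0.31078474090399055])
red (array([572.21721634, 285.68766262,  46.95926542]), [0.23050400422363138, 0.23050400422381495])
```

View pics/crop1.png

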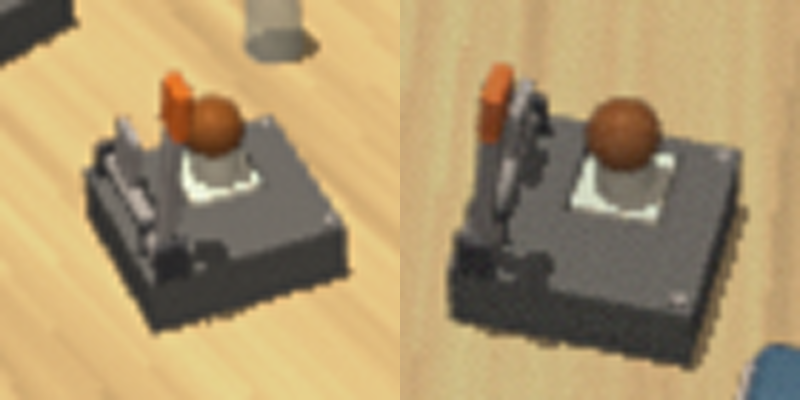

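```bash
python3 - <<'E'
from h import *
s=load('side0')[0]; sc=load('scene0')[0]
f=lambda x,y:(290+(x-400)/5.714,175+y/5.714)
g=lambda x,y:(280+x/5.714,180+y/5.714)
print('side corners',[onz(s,f(*p),36).round(1).tolist() for p in[(735,152),(690,312),(450,265)]])
print('scene corners',[onz(sc,g(*p),36).round(1).tolist() for p in[(268,120),(345,240),(155,290),(90,170)]])
obs={}
for n,(x0,x1,y0,y1) in {'scene0':(280,350,185,225),'side0':(290,350,180,215)}.items():
    c,im=load(n);h=cv2.cvtColor(im,cv2.COLOR_RGB2HSV)
    for k,m in {'pad':(h[...,0]<=14)&(h[...,1]>195)&(h[...,2]>185),'dk':(h[...,0]<=14)&(h[...,1]>150)&(h[...,2]<=185)}.items():
        mm=np.zeros(m.shape,np.uint8);mm[y0:y1,x0:x1]=m[y0:y1,x0:x1]
        nn,_,st,ce=cv2.connectedComponentsWithStats(mm)
        for i in range(1,nn):
            if st[i,4]>8: print(n,k,ce[i].round(1),st[i].tolist())
# eyeballed: paddle top-centre, paddle bottom centre, globe centre
P={'padtop':(g(175,78),f(502,72)),'padmid':(g(177,107),f(497,103)),'padbot':(g(178,138),f(491,136)),'globe':(g(212,126),f(625,133))}
for k,(a,b) in P.items(): print(k,tri([ray(sc,a),ray(s,b)]))
E
```

```text
side corners [[438.5, 7.0, 36.0], [457.8, 100.1, 36.0], [562.9, 76.2, 36.0]]
scene corners [[441.1, 8.3, 36.0], [465.8, 111.0, 36.0], [565.8, 83.8, 36.0], [541.7, -14.4, 36.0]]
scene0 pad [310.5 195. ] [309, 193, 4, 5, 10]
scene0 dk [314.6 200.9] [308, 195, 14, 12, 116]
side0 dk [305.9 194.7] [304, 188, 6, 12, 32]
side0 dk [328.7 197.9] [323, 193, 12, 11, 102]
padtop (array([536.68822851,  66.20444668, 148.51677327]), [0.027629286334503327, 0.027629286334559394])
padmid (array([539.03206052,  70.40627187, 134.17502181]), [0.11217744254340907, 0.11217744254326277])
padbot (array([541.88812107,  74.53282775, 118.44937847]), [0.06329763001160359, 0.06329763001161581])
globe (array([487.68046076,  23.18249154,  65.04613297]), [0.19455341646881194, 0.19455341646864616])
```

Loaded grey block: scene (318,215) / side (325,213). The look-alikes are the empty grey block, scene (270,178), the blue block (319,150), the purple block (447,222) and the blue lamp (266,222). The crop shows the amber globe and white foot in the grey block, with its orange paddle upright at side (306,193). Buttons from +x: red, green, yellow. I'll move to a viewpoint on the +x side.

```bash
python3 -m pendant '[{"xyz":[-0.3,-0.2,-0.2],"turn":[0,0,0],"jaw":0},{"xyz":[-0.92,-0.6,-0.2],"turn":[0,0,0],"jaw":0},{"xyz":[-0.92,-0.6,-0.2],"turn":[0,0,0],"jaw":0},{"xyz":[-0.92,-0.6,-0.2],"turn":[0,0,0],"jaw":0},{"xyz":[-0.92,-0.6,-0.2],"turn":[0,0,0],"jaw":0},{"xyz":[-0.92,-0.6,-0.2],"turn":[0,0,0],"jaw":0}]'
python3 -m pendant '[{"xyz":[-0.92,-0.6,0],"turn":[0,0,0],"jaw":0},{"xyz":[-0.92,-0.6,0],"turn":[0,0,0],"jaw":0},{"xyz":[-0.92,-0.6,0],"turn":[0,0,0],"jaw":0},{"xyz":[-0.92,-0.6,0],"turn":[0,0,0],"jaw":0},{"xyz":[-0.92,-0.6,0],"turn":[0,0,0],"jaw":0}]'
python3 -m pendant '[{"xyz":[-0.92,-0.6,0],"turn":[0,0,-0.046],"jaw":0},{"xyz":[-0.92,-0.6,0],"turn":[0,0,-0.046],"jaw":0},{"xyz":[-0.92,-0.6,0],"turn":[0,0,-0.046],"jaw":0},{"xyz":[-0.92,-0.6,0],"turn":[0,0,-0.046],"jaw":0},{"xyz":[-0.92,-0.6,0],"turn":[0,0,-0.046],"jaw":0},{"xyz":[-0.92,-0.6,0],"turn":[0,0,-0.046],"jaw":0},{"xyz":[-0.92,-0.6,0],"turn":[0,0,-0.046],"jaw":0}]'
python3 - <<'E'
from h import *
c,im=snap('wrist','wrist1.png')
s=telemetry.read_state();print(s['time'],s['tcp_pos'],s['tool_rot'].round(3).tolist(),s['qpos'].round(2))
E
```

```text
time: 0.75
tcp_pos: [358.4, 399.5, 271.5]
tool_rot: [[-0.929, 0.371, 0.001], [0.371, 0.929, -0.001], [-0.001, -0.0, -1.0]]
force: [0.2, -0.1, -0.8]
width: 0.6
grip_force: 0.0
time: 1.25
tcp_pos: [485.3, 220.8, 271.0]
tool_rot: [[-0.929, 0.369, 0.001], [0.369, 0.929, -0.001], [-0.001, -0.001, -1.0]]
force: [-0.9, 0.2, -0.0]
width: 0.5
grip_force: 0.0
time: 1.95
tcp_pos: [610.4, 44.7, 270.4]
tool_rot: [[-0.973, 0.23, -0.002], [0.23, 0.973, 0.001], [0.002, 0.001, -1.0]]
force: [0.0, -0.2, 0.5]
width: -0.4
grip_force: 0.0
2.0 [610.04535877  45.31083685 270.60128477] [[-0.974, 0.228, -0.002], [0.228, 0.974, 0.001], [0.002, 0.001, -1.0]] [ 0.    0.25  1.63  0.    1.27 -1.34]
```

View pics/wrist1.png

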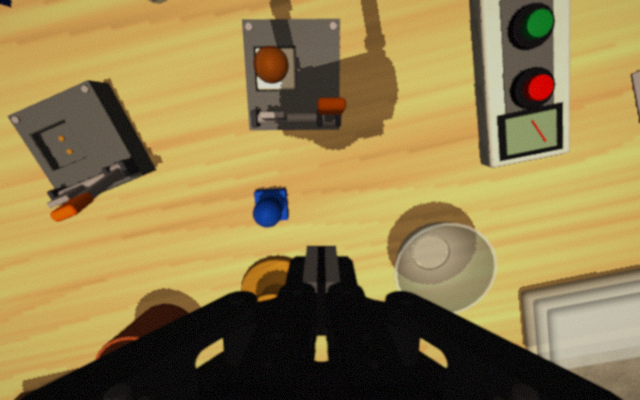

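```bash
python3 - <<'E'
from h import *
c,im=load('wrist1'); sc=load('scene0')[0]; s=load('side0')[0]
C=np.array([onz(c,p,36) for p in[(243,19),(339,18),(340,129),(249,130)]]);print(C.round(1).tolist(),C.mean(0).round(1))
h=cv2.cvtColor(im,cv2.COLOR_RGB2HSV); m=((h[...,0]<=14)&(h[...,1]>180)&(h[...,2]>90)).astype(np.uint8)
mm=np.zeros_like(m);mm[90:120,310:350]=m[90:120,310:350]
n,_,st,ce=cv2.connectedComponentsWithStats(mm);i=1+st[1:,4].argmax();print(ce[i],st[i])
f=lambda x,y:(290+(x-400)/5.714,175+y/5.714)
g=lambda x,y:(280+x/5.714,180+y/5.714)
print('pad',tri([ray(c,ce[i]),ray(sc,g(177,107)),ray(s,f(497,103))]))
print('padtop(w/o scene)',tri([ray(c,ce[i]),ray(s,f(502,72))]))
print('globe',tri([ray(c,(271,64)),ray(sc,g(212,126)),ray(s,f(625,133))]))
yaw=-.23;R=np.array([[np.cos(yaw),-np.sin(yaw)],[np.sin(yaw),np.cos(yaw)]])
for z in(130,151): print('pad at z',z,onz(c,ce[i],z))
for ct in ([501,43],):
  H=np.r_[np.array(ct)+R@[42,38],46]; u=np.r_[R@[-1,0],0]
  print('H',H)
  for q in(1.4,1.5,1.57,1.7,1.8): print(q,proj(c,H+105*(np.cos(q)*u+np.array([0,0,np.sin(q)]))),proj(s,H+105*(np.cos(q)*u+np.array([0,0,np.sin(q)]))))
for k,p in {'green':(539,23),'red':(541,88)}.items(): print(k,onz(c,p,48))
E
```

```text
[[436.6, 5.1, 36.0], [457.9, 100.3, 36.0], [565.2, 77.9, 36.0], [543.3, -20.6, 36.0]] [500.8  40.7  36. ]
[331.75428571 103.67714286] [318  97  29  15 350]
pad (array([538.93306921,  71.00693465, 134.68286933]), [0.4843477761109715, 0.4082488981061549, 0.2147549018228997])
padtop(w/o scene) (array([537.54616785,  70.43136299, 152.86381606]), [1.2446810870656169, 1.2446810870655276])
globe (array([488.09643959,  24.29809844,  66.06217106]), [0.321900133924127, 0.2717660581766724, 0.5433840432115427])
pad at z 130 [538.43499398  71.41102624 130.        ]
pad at z 151 [538.755723    70.63003726 151.        ]
H [550.55713448  70.42426702  46.        ]
1.4 [[335.05665569  94.95262684]] [[309.144282   189.93145509]]
1.5 [[334.97497784 109.3542234 ]] [[304.83726375 188.74833848]]
1.57 [[334.88408868 119.36691281]] [[301.81720732 188.10065572]]
1.7 [[334.64758852 137.4200415 ]] [[296.26426339 187.30461988]]
1.8 [[334.41260708 150.51702378]] [[292.10004874 187.05806936]]
green [510.91078131 288.71689676  48.        ]
red [572.3467599  287.88755318  48.        ]
```

```bash
python3 -m pendant '[{"xyz":[0.05,0.05,0.2],"turn":[0,0,0],"jaw":0},{"xyz":[0.08,0.05,0.4],"turn":[0,0,0],"jaw":0},{"xyz":[0.1,0.05,0.55],"turn":[0,0,0],"jaw":0},{"xyz":[0.12,0.05,0.65],"turn":[0,0,0],"jaw":0},{"xyz":[0.12,0.05,0.65],"turn":[0,0,0],"jaw":0}]'
python3 - <<'E'
import numpy as np
from h import *
s=telemetry.read_state();H=np.array([550.1,68.6,46]);p=s['tcp_pos']-H
a=p@[-.976,.218,0];b=p@[.218,.976,0];print(a,b,p[2]+46,s['force'])
for q in (1.5,1.3,1.1,.9,.7,.5,.35,.2,.1,0):
    A=95*np.cos(q)-5*np.sin(q)-11;Z=46+95*np.sin(q)+5*np.cos(q);print(q,round((A-a)/200,3),round((p[2]+46-Z)/200,3))
E
```

```text
time: 2.5
tcp_pos: [585.0, 61.2, 137.4]
tool_rot: [[-0.974, 0.227, -0.009], [0.227, 0.974, 0.0], [0.009, -0.002, -1.0]]
force: [0.4, 0.7, -0.7]
width: -0.1
grip_force: 0.0
-35.67847272055648 0.38282243951804595 137.43784538679446 [ 0.39606048  0.7403639  -0.69665422]
1.5 0.132 -0.018
1.3 0.226 -0.007
1.1 0.317 0.023
0.9 0.399 0.07
0.7 0.471 0.132
0.5 0.528 0.208
0.35 0.561 0.271
0.2 0.584 0.338
0.1 0.594 0.385
0 0.598 0.432
```

```bash
python3 -m pendant '[{"xyz":[0.09,0,-0.01],"turn":[0,0,0],"jaw":0},{"xyz":[0.13,0,-0.01],"turn":[0,0,0],"jaw":0},{"xyz":[0.18,0,-0.01],"turn":[0,0,0],"jaw":0},{"xyz":[0.23,0,0],"turn":[0,0,0],"jaw":0},{"xyz":[0.275,0,0.01],"turn":[0,0,0],"jaw":0},{"xyz":[0.32,0,0.025],"turn":[0,0,0],"jaw":0},{"xyz":[0.36,0,0.047],"turn":[0,0,0],"jaw":0},{"xyz":[0.4,0,0.07],"turn":[0,0,0],"jaw":0},{"xyz":[0.435,0,0.1],"turn":[0,0,0],"jaw":0},{"xyz":[0.47,0,0.132],"turn":[0,0,0],"jaw":0}]'
python3 - <<'E'
from h import *
s=telemetry.read_state();p=s['tcp_pos']-np.array([550.1,68.6,46]);print(p@[-.976,.218,0],p@[.218,.976,0],p[2]+46,s['force'])
snap('side','side2.png');snap('scene','scene2.png');a=load('scene2')[1][160:260,260:400];b=load('side2')[1][150:250,260:400]
cv2.imwrite('pics/crop2.png',np.hstack([cv2.resize(x,(400,286),interpolation=cv2.INTER_CUBIC) for x in(a,b)])[:,:,::-1])
E
```

```text
time: 3.5
tcp_pos: [497.2, 80.7, 114.1]
tool_rot: [[-0.973, 0.229, -0.001], [0.229, 0.973, -0.0], [0.001, -0.0, -1.0]]
force: [0.9, 0.6, 2.8]
width: -0.1
grip_force: 1.0
54.285173870674754 0.28771175458333076 114.14246294772747 [0.85879994 0.64100188 2.75348064]
```

View pics/crop2.png

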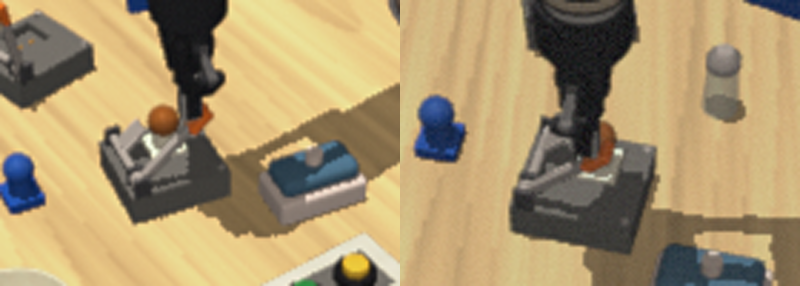

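The lever is following the finger: it's about 0.7 rad, with roughly 3 N at the tool. I'll keep going down to the stop.

```bash
python3 -m pendant '[{"xyz":[0.042,0,0.043],"turn":[0,0,0],"jaw":0},{"xyz":[0.078,0,0.09],"turn":[0,0,0],"jaw":0},{"xyz":[0.111,0,0.154],"turn":[0,0,0],"jaw":0},{"xyz":[0.134,0,0.222],"turn":[0,0,0],"jaw":0},{"xyz":[0.144,0,0.268],"turn":[0,0,0],"jaw":0},{"xyz":[0.148,0,0.295],"turn":[0,0,0],"jaw":0},{"xyz":[0.149,0,0.31],"turn":[0,0,0],"jaw":0},{"xyz":[0.149,0,0.315],"turn":[0,0,0],"jaw":0},{"xyz":[0.149,0,0.32],"turn":[0,0,0],"jaw":0},{"xyz":[0.149,0,0.32],"turn":[0,0,0],"jaw":0}]'
```

```text
time: 4.6
tcp_pos: [468.3, 87.5, 51.0]
tool_rot: [[-0.973, 0.229, -0.002], [0.229, 0.973, -0.0], [0.002, -0.001, -1.0]]
force: [-2.9, 0.5, 3.3]
width: 0.3
grip_force: 1.8
```

Push a little further until the hard stop shows in the force.

```bash
python3 -m pendant '[{"xyz":[0,0,0.005],"turn":[0,0,0],"jaw":0},{"xyz":[0,0,0.01],"turn":[0,0,0],"jaw":0},{"xyz":[0,0,0.01],"turn":[0,0,0],"jaw":0}]'
python3 -m pendant '[{"xyz":[0,0,0.005],"turn":[0,0,0],"jaw":0},{"xyz":[0,0,0.01],"turn":[0,0,0],"jaw":0},{"xyz":[0,0,0.01],"turn":[0,0,0],"jaw":0}]'
```

```text
time: 4.9
tcp_pos: [468.3, 87.6, 50.8]
tool_rot: [[-0.973, 0.229, -0.003], [0.229, 0.973, -0.0], [0.003, -0.001, -1.0]]
force: [-7.7, -0.7, 19.1]
width: 0.4
grip_force: 9.2
time: 5.2
tcp_pos: [468.4, 87.7, 50.5]
tool_rot: [[-0.973, 0.229, -0.004], [0.229, 0.973, -0.0], [0.004, -0.001, -1.0]]
force: [-12.7, -0.8, 31.8]
width: 0.1
grip_force: 16.3
```

```bash
python3 -m pendant '[{"xyz":[0,0,-0.1],"turn":[0,0,0],"jaw":0},{"xyz":[0,0,-0.3],"turn":[0,0,0],"jaw":0},{"xyz":[0,0,-0.5],"turn":[0,0,0],"jaw":0},{"xyz":[0,0,-0.65],"turn":[0,0,0],"jaw":0},{"xyz":[0,0,-0.65],"turn":[0,0,0],"jaw":0}]'
python3 -m pendant '[{"xyz":[0.1,0.24,0],"turn":[0,0,0],"jaw":0},{"xyz":[0.2,0.48,0],"turn":[0,0,0],"jaw":0},{"xyz":[0.3,0.72,0],"turn":[0,0,0],"jaw":0},{"xyz":[0.31,0.96,0],"turn":[0,0,0],"jaw":0},{"xyz":[0.31,0.96,0],"turn":[0,0,0],"jaw":0},{"xyz":[0.31,0.96,0],"turn":[0,0,0],"jaw":0}]'
python3 - <<'E'
from h import *
for n in('side','scene'): snap(n,n+'3.png')
a=load('scene3')[1][180:280,270:410];b=load('side3')[1][175:275,270:410]
cv2.imwrite('pics/crop3.png',np.hstack([cv2.resize(x,(400,286),interpolation=cv2.INTER_CUBIC) for x in(a,b)])[:,:,::-1])
c,im=snap('wrist','wrist3.png'); h=cv2.cvtColor(im,cv2.COLOR_RGB2HSV)
for k,(l,u) in {'yellow':(20,35),'green':(50,85)}.items():
    m=((h[...,0]>=l)&(h[...,0]<=u)&(h[...,1]>150)&(h[...,2]>70)).astype(np.uint8)
    n,_,st,ce=cv2.connectedComponentsWithStats(m)
    for i in np.argsort(-st[1:,4])[:3]+1: print(k,st[i],onz(c,ce[i],48).round(1))
s=telemetry.read_state();print(s['tcp_pos'],s['force'])
E
```

```text
time: 5.7
tcp_pos: [473.8, 87.9, 182.2]
tool_rot: [[-0.973, 0.229, 0.012], [0.229, 0.973, 0.001], [-0.012, 0.004, -1.0]]
force: [1.2, -0.1, -0.3]
width: 0.1
grip_force: 0.0
time: 6.3
tcp_pos: [452.3, 289.5, 175.7]
tool_rot: [[-0.974, 0.226, -0.001], [0.226, 0.974, -0.001], [0.001, -0.001, -1.0]]
force: [-0.3, 0.2, 0.4]
width: 0.0
grip_force: 0.0
yellow [307 181  32  32 779] [451.6 288.8  48. ]
yellow [560 214  14  30  93] [525.  485.2  48. ]
yellow [ 99 268   6   5  22] [472.   82.7  48. ]
green [337 249  11   7  54] [504.9 293.6  48. ]
[452.32435385 287.12315448 175.93724539] [ 0.49415603 -0.27489909  0.41656914]
```

View pics/crop3.png

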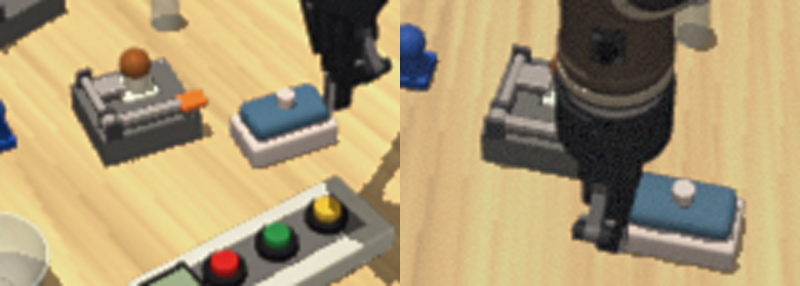

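Lever is level (paddle at crop (193,100)), the lamp is seated, and the tool is above yellow. Pressing.

```bash
python3 -m pendant '[{"xyz":[0,0,0.2],"turn":[0,0,0],"jaw":0},{"xyz":[0,0,0.4],"turn":[0,0,0],"jaw":0},{"xyz":[0,0,0.55],"turn":[0,0,0],"jaw":0},{"xyz":[0,0,0.61],"turn":[0,0,0],"jaw":0},{"xyz":[0,0,0.61],"turn":[0,0,0],"jaw":0}]'
python3 -m pendant '[{"xyz":[0,0,0.02],"turn":[0,0,0],"jaw":0},{"xyz":[0,0,0.04],"turn":[0,0,0],"jaw":0},{"xyz":[0,0,0.055],"turn":[0,0,0],"jaw":0},{"xyz":[0,0,0.06],"turn":[0,0,0],"jaw":0},{"xyz":[0,0,0.06],"turn":[0,0,0],"jaw":0}]'
```

```text
time: 6.95
tcp_pos: [451.5, 286.5, 53.2]
tool_rot: [[-0.973, 0.231, -0.004], [0.231, 0.973, -0.002], [0.003, -0.003, -1.0]]
force: [-0.5, 0.1, 0.4]
width: -0.1
grip_force: 0.0
time: 7.45
tcp_pos: [454.8, 289.1, 45.9]
tool_rot: [[-0.974, 0.229, 0.003], [0.229, 0.974, 0.0], [-0.003, 0.001, -1.0]]
force: [-2.5, -3.9, 13.8]
width: 0.2
grip_force: 6.5
```

```bash
python3 -m pendant '[{"xyz":[0,0,0.005],"turn":[0,0,0],"jaw":0},{"xyz":[0,0,0.01],"turn":[0,0,0],"jaw":0},{"xyz":[0,0,0.01],"turn":[0,0,0],"jaw":0}]'
python3 - <<'E'
from h import *
s=telemetry.read_state();print(s['tcp_pos'],s['force'])
snap('scene','scene4.png');a=load('scene4')[1][225:295,320:420]
c,im=snap('wrist','wrist4.png')
cv2.imwrite('pics/crop4.png',np.hstack([cv2.resize(x,(400,280),interpolation=cv2.INTER_CUBIC) for x in(a,im[150:290,220:420])])[:,:,::-1])
E
```

```text
time: 7.75
tcp_pos: [454.9, 289.1, 45.7]
tool_rot: [[-0.974, 0.228, 0.003], [0.228, 0.974, 0.0], [-0.003, 0.001, -1.0]]
force: [-6.1, -6.1, 23.9]
width: -0.3
grip_force: 12.2
[454.87214489 289.13349621  45.70636757] [-6.12160473 -6.05886769 23.93530272]
```

View pics/crop4.png

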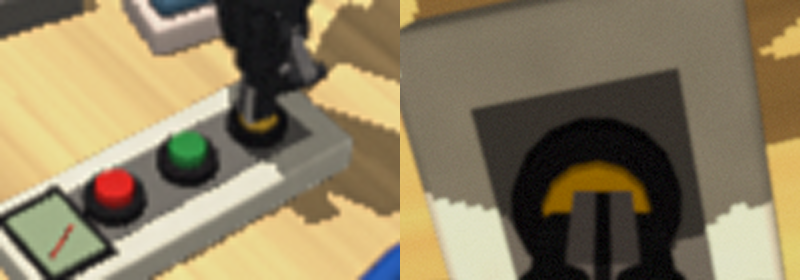

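Hard stop, but z reads higher than expected. I'll check the travel from the force while backing off slowly.

```bash
for i in 1 2 3 4 5 6 7; do python3 -m pendant '[{"xyz":[0,0,-0.01],"turn":[0,0,0],"jaw":0},{"xyz":[0,0,-0.01],"turn":[0,0,0],"jaw":0}]' | egrep 'tcp|force: \['; done; python3 - <<'E'
from h import *
z,u=48,0
for f,ye,ce in [('wrist4',(317.5,231),(317.5,210))]:
    c,im=load(f); a=onz(c,ye,42);b=onz(c,ce,42); print(a,b,np.linalg.norm(a-b), np.linalg.norm(onz(c,ye,48)-b))
E
```

```text
tcp_pos: [454.8, 289.1, 45.9]
force: [-2.0, -3.5, 13.1]
tcp_pos: [454.7, 289.1, 46.8]
force: [0.9, -2.6, 4.5]
tcp_pos: [454.5, 289.3, 48.0]
force: [3.0, -0.3, 4.1]
tcp_pos: [453.6, 289.3, 49.4]
force: [1.9, -0.1, 3.7]
tcp_pos: [452.5, 288.9, 50.8]
force: [1.7, 0.6, 2.9]
tcp_pos: [451.4, 288.1, 52.2]
force: [-0.1, 0.9, 0.2]
tcp_pos: [452.0, 288.3, 54.5]
force: [-0.4, -0.6, -0.4]
[439.12675133 291.59462847  42.        ] [429.11879523 293.96284442  42.        ] 10.284339166890325 10.043693397350834
```

Force runs from 4.5 N down to about 2 N over roughly 6 mm with a stiff stop below, so yellow was pressed fully and is up again. Next I'll check the lever's height from the pictures and re-measure green.

```bash
python3 -m pendant '[{"xyz":[0,0,-0.1],"turn":[0,0,0],"jaw":0},{"xyz":[-0.1,0,-0.2],"turn":[0,0,0],"jaw":0},{"xyz":[-0.2,-0.05,-0.2],"turn":[0,0,0],"jaw":0},{"xyz":[-0.29,-0.07,-0.2],"turn":[0,0,0],"jaw":0},{"xyz":[-0.29,-0.07,-0.2],"turn":[0,0,0],"jaw":0}]'
python3 - <<'E'
from h import *
for n in('side','scene','wrist'): snap(n,n+'5.png')
def blobs(n,l,u,box,sm=150,vm=70):
    c,im=load(n);h=cv2.cvtColor(im,cv2.COLOR_RGB2HSV)
    m=((h[...,0]>=l)&(h[...,0]<=u)&(h[...,1]>sm)&(h[...,2]>vm)).astype(np.uint8);mm=np.zeros_like(m);x0,x1,y0,y1=box;mm[y0:y1,x0:x1]=m[y0:y1,x0:x1]
    k,_,st,ce=cv2.connectedComponentsWithStats(mm);i=1+st[1:,4].argmax() if k>1 else 0
    return c,ce[i],st[i].tolist()
rs=[]
for n,b in(('scene3',(325,350,205,225)),('scene5',(325,350,205,225)),('side5',(305,370,195,245)),('wrist3',(60,140,230,320)),('wrist5',(0,640,0,400))):
    c,e,st=blobs(n,0,16,b,190,130); print(n,e.round(1),st,onz(c,e,50).round(1))
e=np.array;H=e([550.1,68.6,46]);u=e([-.976,.218,0]);v=e([.218,.976,0])
for n in('scene5','side5','wrist3'):
    c=load(n)[0]
    for q in(0,.05,.1): 
        P=H+90*(np.cos(q)*u+np.sin(q)*e([0,0,1]))+5*e([0,0,1]); print(n,q,proj(c,P).round(1))
c,e2,st=blobs('wrist5',50,85,(0,640,0,400));print('green',st,onz(c,e2,48),telemetry.read_state()['tcp_pos'])
a=load('side5')[1][175:275,270:410];b=load('wrist5')[1]
cv2.imwrite('pics/crop5.png',np.hstack([cv2.resize(x,(400,286),interpolation=cv2.INTER_CUBIC) for x in(a,b)])[:,:,::-1])
E
```

```text
time: 9.75
tcp_pos: [507.9, 260.7, 94.8]
tool_rot: [[-0.973, 0.231, 0.001], [0.231, 0.973, 0.0], [-0.001, 0.0, -1.0]]
force: [0.4, 0.8, 0.0]
width: -0.1
grip_force: 0.0
scene3 [337.  214.9] [333, 212, 9, 7, 44] [464.3  92.5  50. ]
scene5 [337.  214.9] [333, 212, 9, 7, 44] [464.3  92.5  50. ]
side5 [319.5 199.5] [0, 0, 640, 400, 256000] [513.3  14.   50. ]
wrist3 [102.  257.8] [87, 243, 31, 32, 726] [460.7  89.3  50. ]
wrist5 [ 19.  227.8] [0, 205, 43, 48, 1594] [461.4  89.8  50. ]
scene5 0 [[336.7 213.6]]
scene5 0.05 [[336.7 212.5]]
scene5 0.1 [[336.6 211.4]]
side5 0 [[339.1 222. ]]
side5 0.05 [[339.  220.8]]
side5 0.1 [[338.9 219.6]]
wrist3 0 [[100.8 260.1]]
wrist3 0.05 [[ 97.4 262.5]]
wrist3 0.1 [[ 94.  265.2]]
green [347, 215, 40, 38, 789] [513.9566951 288.6057903  48.       ] [504.82032245 261.34869117  93.80740816]
```

View pics/crop5.png

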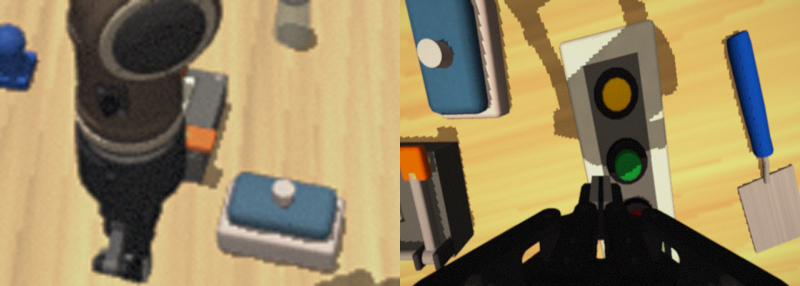

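Lever reads level in both views. Yellow is up; green is next at (512,288), with red farther off at x=572.

```bash
python3 -m pendant '[{"xyz":[0,0.07,0],"turn":[0,0,0],"jaw":0},{"xyz":[0,0.135,0],"turn":[0,0,0],"jaw":0},{"xyz":[0,0.135,0],"turn":[0,0,0],"jaw":0},{"xyz":[0,0.135,0.1],"turn":[0,0,0],"jaw":0},{"xyz":[0,0.135,0.18],"turn":[0,0,0],"jaw":0},{"xyz":[0,0.135,0.18],"turn":[0,0,0],"jaw":0},{"xyz":[0,0.135,0.18],"turn":[0,0,0],"jaw":0}]'
```

```text
time: 10.6
tcp_pos: [511.5, 287.8, 58.1]
tool_rot: [[-0.973, 0.229, -0.002], [0.229, 0.973, -0.001], [0.002, -0.001, -1.0]]
force: [0.2, -0.7, 0.7]
width: -0.1
grip_force: 0.0
```

```bash
python3 -m pendant '[{"xyz":[0,0,0.03],"turn":[0,0,0],"jaw":0},{"xyz":[0,0,0.06],"turn":[0,0,0],"jaw":0},{"xyz":[0,0,0.08],"turn":[0,0,0],"jaw":0},{"xyz":[0,0,0.09],"turn":[0,0,0],"jaw":0},{"xyz":[0,0,0.09],"turn":[0,0,0],"jaw":0},{"xyz":[0,0,0.09],"turn":[0,0,0],"jaw":0}]'
```

```text
time: 11.2
tcp_pos: [513.7, 288.6, 45.7]
tool_rot: [[-0.973, 0.229, 0.001], [0.229, 0.973, 0.001], [-0.001, 0.001, -1.0]]
force: [-7.3, -4.0, 24.3]
width: 0.1
grip_force: 12.1
```

```bash
python3 -m pendant '[{"xyz":[0,0,-0.05],"turn":[0,0,0],"jaw":0},{"xyz":[0,0,-0.1],"turn":[0,0,0],"jaw":0},{"xyz":[0,0,-0.3],"turn":[0,0,0],"jaw":0},{"xyz":[0,0,-0.5],"turn":[0,0,0],"jaw":0},{"xyz":[0,0,-0.7],"turn":[0,0,0],"jaw":0},{"xyz":[0,0,-0.8],"turn":[0,0,0],"jaw":0},{"xyz":[-0.2,0.2,-0.8],"turn":[0,0,0],"jaw":0},{"xyz":[-0.4,0.4,-0.8],"turn":[0,0,0],"jaw":0},{"xyz":[-0.4,0.4,-0.8],"turn":[0,0,0],"jaw":0}]'
python3 - <<'E'
from h import *
for n in('side','scene'): snap(n,n+'6.png')
a=load('scene6')[1][130:310,220:420];b=load('side6')[1][110:330,200:420]
cv2.imwrite('pics/crop6.png',np.hstack([cv2.resize(x,(400,400),interpolation=cv2.INTER_CUBIC) for x in(a,b)])[:,:,::-1])
E
```

```text
time: 12.1
tcp_pos: [611.8, 349.3, 200.5]
tool_rot: [[-0.973, 0.229, 0.003], [0.229, 0.973, 0.001], [-0.002, 0.002, -1.0]]
force: [0.1, -0.6, 0.1]
width: -0.1
grip_force: 0.0
```

View pics/crop6.png

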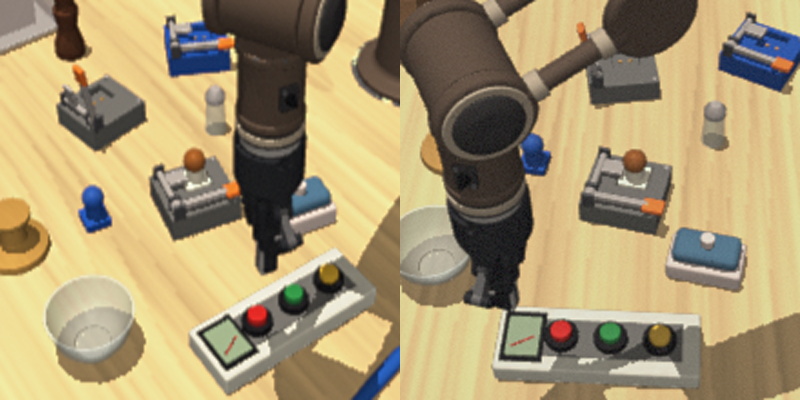

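The lever is level with its paddle at crop (652,206), the lamp is seated, all three buttons are up, and the other goods I can see stand as before. Handing in.

```bash
python3 -c "
from workcell import hand_in; print(hand_in())"
```

```text
the job is handed in; nothing more can be done
None
```

The job is handed in: the loaded block's clamp is shut to its hard stop, then yellow and green were each pressed fully and came back up, red was never touched, and the last pictures show the lamp seated and the visible goods undisturbed.

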